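# Take a calibration standard out of its clip-lid case and put it on the reader

### The arm

A 6-joint arm with a two-finger parallel gripper is mounted at the origin on the work surface. World frame = base frame: x ahead of the robot, y to its left, z up, the work surface at z = 0. Lengths are in m, angles in degrees, forces in N, time in s.
With the tool pointing down it reaches from about 0.25 to 0.8 m from the base axis. Payload 3.9 kg.
Tool frame: the origin (TCP) lies between the finger pads; the fingertips stand 14 mm ahead of it and the grasp point (between the pads) lies 5 mm behind it; z points along the fingers, y is the line along which they close (so a half turn about z gives the same grasp; the last joint's range is limited). The gripper opens to 85 mm and grips with 20 to 120 N. Pads are 22 mm wide; open, the fingers measure 114 mm over their backs; the gripper's body (76 mm by 85 mm) begins 54 mm behind the grasp point. The pads swing forward as they close: fully open they stand 13 mm farther back than shut.
Start: joints at [65.833, 14.897, -7.913, 67.191, 0, 90], TCP at [0.215, 0.479, 0.245] pointing down, gripper open.
Joint ranges: [-159.42, 159.42], [-47.68, 98.78], [-73.54, 78.23], [-108.79, 121.32], [-90, 84.71], [-180, 180]. Speed limits (degrees/s): [147.25, 147.25, 180, 180, 180, 180].

### API

Orientations are given as [roll, pitch, yaw] about the fixed x, y, z axes, in that order (R = Rz(yaw) Ry(pitch) Rx(roll)).
In Python, from cell import arm gives the robot as it stands. The module is installed in compiled form; this text tells all that it offers.
- The arm moves only by the shell command python3 -m crank 'ROWS' [OPENING]. ROWS is JSON, one flat list of numbers, 6 for each row, row after row: the shift along the tool's x, y, z in cm, then the turn, a rotation vector about the tool's x, y, z in degrees. A call has 1 to 8 rows; each row is the pose to reach, as a shift and turn from the pose commanded when the call began, along the tool's axes at that moment; what a row does not reach only later rows make up. A row lasts 1/8 s, in which the tool goes at most 62.5 mm and 10.7 degrees, less where a joint would pass 70% of its speed; a pose out of reach is approached as far as the arm can. A call with a gripper value outside its range is refused whole. OPENING is the finger opening in cm, from 0 to 8.54, set as the call begins (- or left out, the last holds). The fingers move at their own pace and stop on an object; the grip force is fixed at half the most. Time passes only in rows, so rows that repeat a pose let the fingers close. It gives the time, the measured TCP pose, the force, the opening and the grip force at its end, in the units of the state.
- arm.get_obs(): the state, without advancing time (a new reading comes with each control period).
- arm.read_camera(name): name is "side" or "top"; returns a dict with "pixels" (400x640x3 uint8, blue, green, red), "fx", "fy", "cx", "cy" (pixels), "rvec" (rotation vector, rad) and "tvec" (3), from world to camera coordinates, as OpenCV has them. Camera axes: x right, y down, z forward; pixel columns grow to the right and rows downward; lengths in m; the calibration is good to about 2 mm. A picture is of the moment at which its call begins. There is no depth.
- arm.job_done(): hands the job in; it is judged then, once.
The state is a dict: "time": time; "q": joint angles; "qd": joint speeds; "tau": joint torques, N m; "tool_pos": TCP position; "ee_rot": TCP orientation; "force": force on the tool from outside, world axes, zero at the start; "ft_torque": the same for the moment, N m; "gripper_width": finger opening in m; "gripper_force": force on a finger pad.
Only numpy, scipy, OpenCV 4.12 (cv2) and the standard library are available. Lean on these libraries where they do the work, as an engineer would, in place of code of your own. Each camera call takes 0.05 s, during which the arm holds its last target. There are 200 camera calls.

### The job

Flip both sprung bale clips off the lid of the calibration case, lift the lid off and lay it right way up on the paper bench pad. Draw the round standard out of its foam nest by its knob and stand it on the bench; then, as the reading head leaves no room above the knob, take it by the body and set it down upright in the middle of the reader's round plate, under the head. Do not drop the standard, leave the square standard in its nest, and do not knock the other things on the bench about.

Things in the scene. Friction and masses are not known exactly. Their poses are not given: they have to be found in the camera images.
- case: fixed grey case, open top, 190 (its x) x 130 (its y) mm, rim 90 mm above the bench, walls 4 mm. Origin: centre of its underside. Inside, black foam with its top at 65 mm and two 56 mm square pockets, centred 42 mm either way along the case's x, floors 19 mm above the bench; no room for fingers beside a standard's body. clip_left hangs on its long +y side, clip_right on its -y side
- clip_left (a joint): angle (rad) of the steel wire bale clip, 68 mm wide, on the case's +y side. Hinge line along the case's x, 69 mm from the case's middle plane, 60 mm above the bench. 0 = up, hooked over the lid's flange; grows outward and down to 2.3 = hanging open, reaching 120 mm from the middle plane (142 mm on its way). Over-centre: below 0.45 rad it springs shut (3 N at the tab), beyond it snaps open
- clip_right (a joint): the same clip mirrored on the case's -y side; grows as it swings outward (to -y of the case) and down
- clip_left_tab (a point): middle of the clip's upright grey thumb tab, 50 mm wide along the case's x, 4 mm thick, leaning 0.15 rad outward. Closed: 75 mm from the case's middle plane, 120 mm above the bench; tab's upper edge at 132 mm, 20 mm above the lid's flat top (112 mm). Closed fingertips can push it outward from the lid's side; above the lid, between tab and handle, is free. Follows the clip
- clip_right_tab (a point): the same point on the other clip's tab, on the case's -y side
- lid: loose white lid, about 0.22 kg, on the case's rim. Origin: centre of the underside of its locating lip, at the start 82 mm above the bench (lip reaches 8 mm down inside the rim, 3 mm play). 190 (its x) x 154 (its y) mm over the flange; flange top 14, flat top 30, handle top 62 mm above the origin; hollow underneath. Lid x = case x at the start. Laid down right way up it stands on its lip
- lid_handle (a point): middle of the lid's bar handle: bar 100 mm long along the lid's x, 12 mm wide, 12 mm thick, centred 56 mm above the lid's origin, 20 mm of free space under the bar, above the lid's top
- pad_middle (a point): centre of the upper face of the white paper bench pad, 240 (its x) x 220 (its y) mm, 1.5 mm thick, fixed, lying on the bench to the robot's right, empty
- round_standard: the sealed round calibration standard, loose, 0.25 kg or so: plain aluminium cylinder 50 mm in diameter and 50 mm high, on it a neck 12 mm thick and 10 mm high and a round black knob 22 mm in diameter from 60 to 78 mm height. Origin: centre of its underside. At the start it stands in either of the foam's two pockets, under the lid
- round_knob (a point): centre of the round standard's knob, on its axis, 70 mm above its underside
- square_standard: the other standard, which stays in the other pocket: same height, but a 44 mm square aluminium body and a 22 mm square black knob. Origin: centre of its underside
- reader: fixed white reader to the robot's left. Origin: on the bench under the centre of its plate; its front (its -x) faces the robot. Base box from -60 to +100 mm along its x and -55 to +110 mm along its y, 36 mm high; column 45 mm square at (74, 80) mm, 266 mm high; a head arm goes slantwise from the column to above the plate, its underside at 210 mm
- reader_plate (a point): centre of the upper face of the reader's round dark plate, 76 mm in diameter, 40 mm above the bench
- reader_nose (a point): centre of the lower end of the black reading head, 30 mm in diameter there, straight above the plate's centre, 125 mm above the plate
- tape_roll: bystander: roll of tape lying flat, 64 mm in diameter, 19 mm high. Origin: centre of its underside
- marker: bystander: marker pen lying, about 125 x 12 mm along its x, 12 mm high. Origin: on the bench under its barrel
- tube_beaker: bystander: clear beaker of microtubes, 88 mm in diameter, 85 mm high. Origin: centre of its underside
- foam_rack: bystander: white foam block with microtubes, 85 (its x) x 150 (its y) mm, 49 mm high. Origin: centre of its underside
- pipette: bystander: pipette lying, about 250 mm long along its x, 25 mm high. Origin: on the bench near its middle
- reagent_bottle: bystander: amber bottle 56 mm in diameter, 110 mm high. Origin: centre of its underside
- screw_cap: bystander: white screw closure, 56 mm in diameter, 42 mm high. Origin: centre of its underside
Not all that is in view belongs to the job. What is shaped like the case but purple is not meant.

How it is judged (in metres and radians):
On the way, in this order (a step that is already met when the one before it is completed fails the run):
1. both clips are flipped off the lid and hang open (value of joint each of clip_left, clip_right above 1.5 rad), for 0.1 s.
2. the lid lies right way up on the bench pad, let go (horizontal distance between lid and pad_middle below 0.06 m and height (world z) of lid below 0.008 m and angle between lid's own z axis and vertical below 0.08 rad and contact force between lid and the fingers below 0.1 N and linear speed of lid below 0.03 m/s), for 0.2 s.
3. the round standard stands upright on the bench, out of the case, let go (height (world z) of round_standard below 0.008 m and angle between round_standard's own z axis and vertical below 0.08 rad and contact force between round_standard and the fingers below 0.1 N and linear speed of round_standard below 0.03 m/s), for 0.2 s.
At the end, for the whole second after the job is handed in: The round standard stands upright, at rest, on the reader's plate, within 12 mm of its centre; the lid lies flat, right way up, within 60 mm of the bench pad's centre; both clips hang open (over 1.5 rad); the square standard is in its nest (moved under 15 mm) (all of step 1 and horizontal distance between round_standard and reader_plate below 0.012 m and z of round_standard in the frame of reader_plate between -0.003 and 0.003 m and angle between each of round_standard, lid's own z axis and vertical below 0.08 rad and linear speed of round_standard below 0.02 m/s and horizontal distance between lid and pad_middle below 0.06 m and height (world z) of lid below 0.008 m and distance of square_standard from where it was at the start of the episode below 0.015 m); the robot touches nothing.
It fails at once if the round standard is tipped over (angle between round_standard's own z axis and vertical above 0.8 rad).
It fails at once if the round standard is dropped: it falls faster than 0.5 m/s with no finger on it (linear speed of round_standard above 0.5 m/s and contact force between round_standard and the fingers below 0.1 N).
It fails at once if the square standard is pulled out of its nest (distance of square_standard from where it was at the start of the episode above 0.03 m).
It fails at once if another thing on the bench is knocked more than 40 mm from its place (distance of any of tape_roll, marker, tube_beaker, foam_rack, pipette, reagent_bottle, screw_cap from where it was at the start of the episode above 0.04 m).
It also fails if it takes over 72 s, if anything falls off the work surface, if the arm or the gripper's body presses on something with over 40 N, if the wrist force passes 120 N, or if a joint passes its speed limit or range.

## Working session

There is one attempt and no reset: what is moved stays moved. The work goes in short steps, Python scripts to look and compute and a shell command to move; the robot and the scene stay as the last step left them, time stands still between calls to the robot, and variables do not carry over. Pictures are saved under pics/ and viewed, at most 10 in all, crops included, and the job is handed in when it is done.

```bash
mkdir -p pics
cat > h.py <<'E'
from cell import arm
import numpy as np, cv2
from scipy.spatial.transform import Rotation as Rn
def shot(n,name):
    d=arm.read_camera(n); cv2.imwrite('pics/%s.png'%name,d['pixels']); np.save('pics/%s.npy'%name,{k:v for k,v in d.items() if k!='pixels'},allow_pickle=True); return d
def cal(name): return np.load('pics/%s.npy'%name,allow_pickle=True).item()
def ray(d,u,v):
    R=cv2.Rodrigues(np.array(d['rvec'],float))[0]; t=np.array(d['tvec'],float).ravel()
    return -R.T@t, R.T@np.array([(u-d['cx'])/d['fx'],(v-d['cy'])/d['fy'],1])
def at_z(d,u,v,z):
    c,r=ray(d,u,v); return c+r*(z-c[2])/r[2]
def proj(d,P):
    K=np.array([[d['fx'],0,d['cx']],[0,d['fy'],d['cy']],[0,0,1.]])
    return cv2.projectPoints(np.array(P,float).reshape(-1,1,3),np.array(d['rvec'],float),np.array(d['tvec'],float),K,None)[0].reshape(-1,2)
def togo(p,rpy):
    "shift (cm) and rotvec (deg) in present tool axes to reach pose"
    o=arm.get_obs(); R0=Rn.from_euler('xyz',o['ee_rot'],degrees=True)
    R1=Rn.from_euler('xyz',rpy,degrees=True)
    return np.round(R0.inv().apply(np.array(p)-o['tool_pos'])*100,2), np.round((R0.inv()*R1).as_rotvec(degrees=True),2)
E
python3 - <<'E'
from h import *
print(arm.get_obs())
for n in('top','side'):
    d=shot(n,n+'0'); print(n,d['fx'],ray(d,d['cx'],d['cy']))
E
```

```text
{'time': 0.0, 'q': array([ 6.58314988e+01,  1.49364938e+01, -7.98572980e+00,  6.71913768e+01,
        1.79812815e-03,  9.00017242e+01]), 'qd': array([-0.06719631,  0.090451  ,  0.00510294,  0.06185897, -0.02064831,
        0.02703791]), 'tau': array([-2.37096210e-03, -4.05677032e+01,  2.53923297e+01,  1.87426445e-02,
       -2.88058754e-05, -8.69895942e-07]), 'tool_pos': array([0.21466665, 0.47838163, 0.24445812]), 'ee_rot': array([-1.79886400e+02, -1.79470609e-03,  1.55829771e+02]), 'force': array([-0.2051134 ,  0.01998439,  0.33661096]), 'ft_torque': array([ 0.05280066, -0.04452312,  0.02773405]), 'gripper_force': 0.0, 'gripper_width': 0.08519852730232817}
top 436.59810695199224 (array([ 0.35609959, -0.02633328,  1.20805404]), array([ 1.32920897e-01, -9.69091564e-04, -9.91126176e-01]))
side 367.4979511075088 (array([ 0.29349936, -0.61753518,  0.86120812]), array([ 0.19781213,  0.62337416, -0.75648861]))
```

View pics/top0.png

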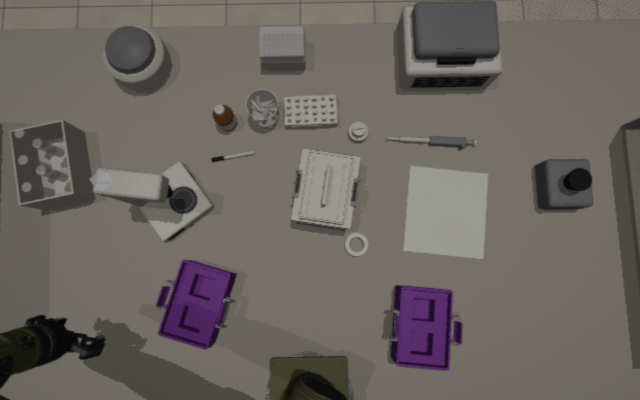

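View pics/side0.png

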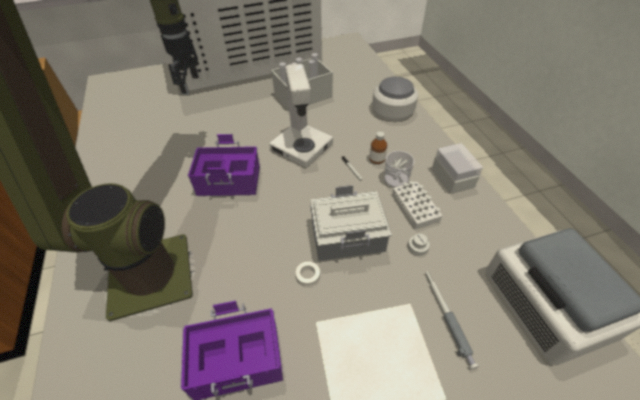

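The top view shows the case and lid at about (326,188), with tabs at (297,181) and (355,190). The reader plate is at (183,200), the pad at (447,212) and the tape at (356,244). I'll enlarge the case and the reader.

Run:
```python
import cv2,numpy as np
t=cv2.imread('pics/top0.png')
a=cv2.resize(t[140:240,276:376],None,fx=4,fy=4,interpolation=cv2.INTER_CUBIC)
b=cv2.resize(t[150:250,130:230],None,fx=4,fy=4,interpolation=cv2.INTER_CUBIC)
cv2.imwrite('pics/crop0.png',np.hstack([a,b]))
g=cv2.imread('pics/top0.png');m=(g.min(2)>150).astype('uint8')
n,l,s,c=cv2.connectedComponentsWithStats(m)
for i in range(1,n):
    if s[i,4]>1500:
        print(s[i],c[i],cv2.minAreaRect(np.argwhere(l==i)[:,::-1].astype('float32')))
```

```text
(no output)
```

View pics/crop0.png

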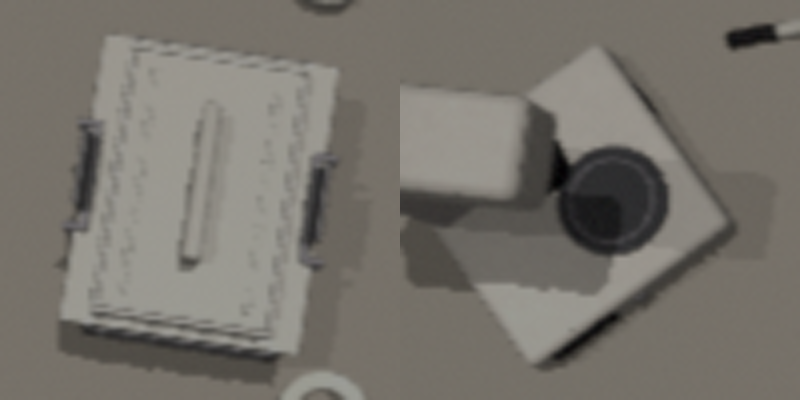

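Run:
```python
from h import *
d=cal('top0')
C=lambda u,v:(u/4+276-.4,v/4+140-.4); Rr=lambda u,v:((u-400)/4+130-.4,v/4+150-.4)
f=np.array([at_z(d,*C(*p),.096)[:2] for p in((108,36),(337,68),(293,355),(62,320))])
print('flange mid',f.mean(0)); e=[f[(i+1)%4]-f[i] for i in range(4)]
print([ (round(np.hypot(*v),4),round(np.degrees(np.arctan2(v[1],v[0])),1)) for v in e])
h=[at_z(d,*C(*p),.144)[:2] for p in((212,102),(190,265))];print('handle',np.mean(h,0),h)
h=[at_z(d,*C(*p),.128)[:2] for p in((88,172),(318,208))];print('tabs',np.mean(h,0),h, np.hypot(*(h[0]-h[1])))
print('plate',at_z(d,*Rr(612,201),.04))
f=[at_z(d,*Rr(*p),.036)[:2] for p in((600,45),(735,222),(537,365))]
for i in(0,1):
  v=f[i+1]-f[i];print(np.hypot(*v),np.degrees(np.arctan2(v[1],v[0])))
print('pad',[at_z(d,*p,.0015)[:2].round(3) for p in((409,167),(489,172),(486,258),(404,252))])
for n,p in dict(tape=(356,244,.015),cap=(358,131,.042),rack=(311,111,.049),beaker=(263,108,.08),bottle=(223,114,.1),mark=(233,157,.01),pipL=(387,139,.02),pipR=(476,142,.02)).items(): print(n,at_z(d,*p)[:2].round(3))
```

```text
flange mid [ 0.53995979 -0.05295243]
[(np.float64(0.1508), np.float64(-99.1)), (np.float64(0.1895), np.float64(169.8)), (np.float64(0.149), np.float64(80.4)), (np.float64(0.1883), np.float64(-9.7))]
handle [ 0.53837795 -0.05253164] [array([ 0.58930404, -0.0603168 ]), array([ 0.48745187, -0.04474647])]
tabs [ 0.53666234 -0.05394341] [array([0.54928874, 0.01789363]), array([ 0.52403593, -0.12578045])] 0.14587647136269094
plate [0.52290056 0.33266562 0.04      ]
0.15581527782778395 -142.69515902397862
0.16150273457611714 125.72529833293034
pad [array([ 0.611, -0.291]), array([ 0.593, -0.515]), array([ 0.354, -0.491]), array([ 0.374, -0.267])]
tape [ 0.397 -0.135]
cap [ 0.706 -0.146]
rack [ 0.763 -0.018]
beaker [0.763 0.111]
bottle [0.741 0.213]
mark [0.646 0.203]
pipL [ 0.688 -0.229]
pipR [ 0.675 -0.478]
```

```bash
cat >> h.py <<'E'
CC=np.array([.539,-.053]); CY=-9.6
def case(x,y,z):
    a=np.radians(CY); return np.r_[CC+np.array([[np.cos(a),-np.sin(a)],[np.sin(a),np.cos(a)]])@[x,y],z]
E
python3 -c "
from h import *
print(case(0,.04,0),togo(case(0,.042,.20),[180,0,80.4]))"
```

```text
[ 0.54567075 -0.01356016  0.        ] (array([-50.29, -31.14,   4.51]), array([-9.000e-02,  7.000e-02,  7.543e+01]))
```

```bash
python3 -m crank '[-50.3,-31.1,2,0,0,75.4,-50.3,-31.1,2,0,0,75.4,-50.3,-31.1,2,0,0,75.4,-50.3,-31.1,2,0,0,75.4,-50.3,-31.1,2,0,0,75.4,-50.3,-31.1,2,0,0,75.4,-50.3,-31.1,2,0,0,75.4,-50.3,-31.1,2,0,0,75.4]' 0; python3 -m crank '[0,0,0,0,0,0]'; python3 -c "
from h import *
print(togo(case(0,.042,.20),[180,0,80.4]))"
```

```text
time: 1.1
tool_pos: [0.4958, 0.0633, 0.2281]
ee_rot: [-180.0, -0.0, 80.4]
force: [0.4, 1.1, -0.4]
gripper_width: 0.0001
gripper_force: 0.0
time: 1.23
tool_pos: [0.497, 0.0617, 0.2277]
ee_rot: [180.0, 0.0, 80.0]
force: [0.5, -0.2, 0.8]
gripper_width: 0.0003
gripper_force: 0.0
(array([-6.37,  6.09,  2.77]), array([ 0.01,  0.05, -0.35]))
```

```bash
python3 -m crank '[-6.4,6.1,5,0,0,0,-6.4,6.1,5,0,0,0,-6.4,6.1,9.3,0,0,0,-6.4,6.1,9.3,0,0,0,-6.4,6.1,9.3,0,0,0]'
python3 - <<'E'
from h import *
print(togo(case(0,.042,.132),[180,0,80.4]),arm.get_obs()['tool_pos'])
a=shot('top','t1')['pixels'];b=shot('side','s1')['pixels']
cr=lambda i,x,y:cv2.resize(i[y:y+110,x:x+110],None,fx=3.6,fy=3.6,interpolation=cv2.INTER_CUBIC)
cv2.imwrite('pics/c1.png',np.hstack([cr(a,270,130),cr(b,290,160)]))
E
```

```text
time: 1.85
tool_pos: [0.5445, -0.0072, 0.1363]
ee_rot: [180.0, -0.0, 80.5]
force: [0.0, 0.3, -0.5]
gripper_width: -0.0001
gripper_force: 0.0
(array([-0.41,  0.22,  0.43]), array([ 0.01, -0.01,  0.1 ])) [ 0.54454846 -0.00718543  0.13632437]
```

View pics/c1.png

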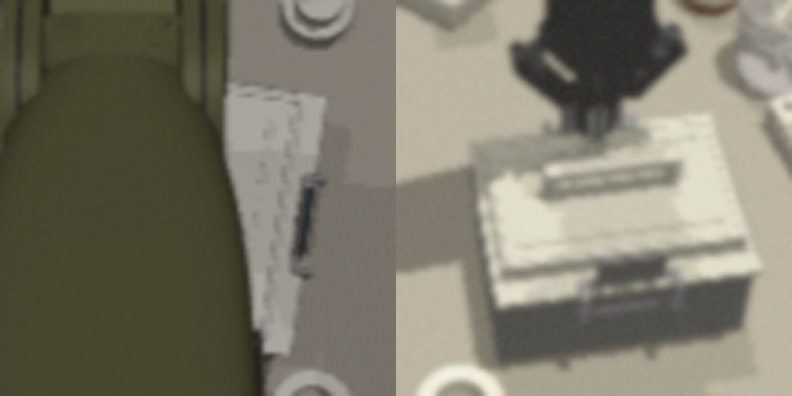

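The fingertips are above the lid between the handle and the left tab, at about (600,120) in the side crop. I'll push outward.

```bash
python3 -m crank '[0,0,0.6,0,0,0,1.5,0,0.6,0,0,0,3,0,0.6,0,0,0,4,0,0.8,0,0,0,5,0,1.2,0,0,0,6,0,1.5,0,0,0,7,0,1.5,0,0,0,7.5,0,1.5,0,0,0]'; python3 -m crank '[0,0,-2,0,0,0,0,0,-5,0,0,0,-9,0,-6,0,0,0,-13,0,-6,0,0,0]';python3 - <<'E'
from h import *
a=shot('top','t2')['pixels'];b=shot('side','s2')['pixels']
print(togo(case(0,-.042,.13),[180,0,80.4]),arm.get_obs()['tool_pos'])
cr=lambda i,x,y:cv2.resize(i[y:y+110,x:x+110],None,fx=3.6,fy=3.6,interpolation=cv2.INTER_CUBIC)
cv2.imwrite('pics/c2.png',np.hstack([cr(a,270,130),cr(b,290,160)]))
E
```

```text
time: 2.95
tool_pos: [0.5574, 0.0668, 0.1204]
ee_rot: [180.0, -0.0, 80.5]
force: [-0.1, -0.9, 0.6]
gripper_width: 0.0
gripper_force: 0.0
time: 3.45
tool_pos: [0.5372, -0.0576, 0.1813]
ee_rot: [179.8, -0.0, 80.6]
force: [1.0, 0.1, -0.4]
gripper_width: 0.0001
gripper_force: 0.0
(array([-3.26,  0.2 ,  5.1 ]), array([ 0.06,  0.13, -0.37])) [ 0.5356488  -0.06183972  0.18093739]
```

View pics/c2.png

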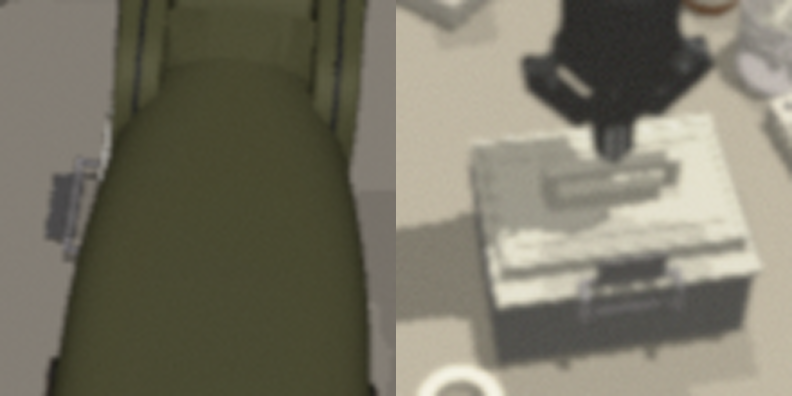

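The left clip hangs open, with its tab at (60,205) in the top crop, and the lid hasn't moved. I'll do the right clip next.

```bash
python3 -m crank '[-3,0,0,0,0,0,-3,0,2.5,0,0,0,-3,0,5,0,0,0,-3,0,5,0,0,0,-4.5,0,5,0,0,0,-6,0,5,0,0,0]'; python3 -m crank '[-1,0,0.2,0,0,0,-2,0,0.4,0,0,0,-3,0,0.8,0,0,0,-4,0,1,0,0,0,-5,0,1,0,0,0,-5.3,0,1,0,0,0]'; python3 -m crank '[0,0,-2,0,0,0,0,0,-7,0,0,0,5,0,-10,0,0,0,9.5,0,-10,0,0,-10,9.5,0,-10,0,0,-10]' 6;python3 - <<'E'
from h import *
a=shot('top','t3')['pixels'];b=shot('side','s3')['pixels']
print(togo(case(0,0,.20),[180,0,-9.6]),arm.get_obs()['tool_pos'])
cr=lambda i,x,y:cv2.resize(i[y:y+110,x:x+110],None,fx=3.6,fy=3.6,interpolation=cv2.INTER_CUBIC)
cv2.imwrite('pics/c3.png',np.hstack([cr(a,270,130),cr(b,290,160)]))
E
```

```text
time: 4.3
tool_pos: [0.5273, -0.1167, 0.1314]
ee_rot: [179.9, -0.0, 80.5]
force: [1.0, 4.3, -2.5]
gripper_width: 0.0
gripper_force: 2.0
time: 5.05
tool_pos: [0.5175, -0.1692, 0.1201]
ee_rot: [-180.0, 0.0, 80.4]
force: [0.1, -0.6, -0.8]
gripper_width: 0.0001
gripper_force: 0.0
time: 5.68
tool_pos: [0.534, -0.0723, 0.2209]
ee_rot: [179.9, -0.0, 90.7]
force: [-0.3, 0.3, -0.5]
gripper_width: 0.06
gripper_force: 0.0
(array([2.14, 0.59, 2.01]), array([1.0000e-02, 4.0000e-02, 1.0005e+02])) [ 0.53323066 -0.07446309  0.22008158]
```

View pics/c3.png

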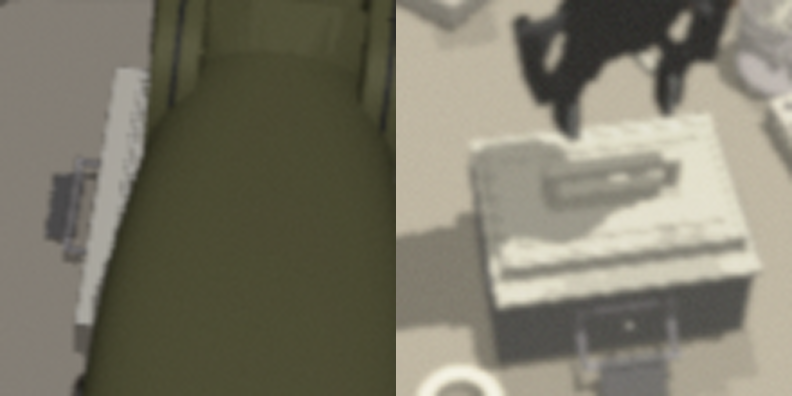

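Both clips are open. Next I'll turn the wrist and grasp the handle.

```bash
python3 -m crank '[2.1,0.6,2,0,0,80,2.1,0.6,2,0,0,80,2.1,0.6,2,0,0,80,2.1,0.6,2,0,0,80,2.1,0.6,2,0,0,80,2.1,0.6,2,0,0,80,2.1,0.6,2,0,0,80,2.1,0.6,2,0,0,80]' 5; python3 -m crank '[0,0,0,0,0,20,0,0,0,0,0,20,0,0,0,0,0,20]'; python3 -c "
from h import *
print(togo(case(0,0,.132),[180,0,-9.6]))"
```

```text
time: 6.78
tool_pos: [0.5388, -0.0551, 0.1997]
ee_rot: [180.0, 0.1, 10.1]
force: [0.7, 0.4, -0.4]
gripper_width: 0.0497
gripper_force: 0.0
time: 7.15
tool_pos: [0.5361, -0.0734, 0.1997]
ee_rot: [-179.2, 0.1, -8.2]
force: [0.3, -0.4, 0.1]
gripper_width: 0.05
gripper_force: 0.0
(array([-0.  , -1.96,  6.8 ]), array([-0.83,  0.08,  1.37]))
```

```bash
python3 -m crank '[0,0,0,0,0,0,0,0,0,0,0,0]'; python3 -c "
from h import *
print(togo(case(0,0,.132),[180,0,-9.6]))"
```

```text
time: 7.4
tool_pos: [0.5367, -0.0713, 0.2]
ee_rot: [-179.1, 0.0, -8.0]
force: [-0.4, 0.3, 0.3]
gripper_width: 0.05
gripper_force: 0.0
(array([-0.02, -1.75,  6.83]), array([-0.87,  0.04,  1.58]))
```

```bash
python3 -m crank '[0,-1.8,0,0.9,0,1.6,0,-1.8,0,0.9,0,1.6,0,-1.8,0,0.9,0,1.6]'; python3 -c "
from h import *
print(arm.get_obs()['q'],togo(case(0,0,.132),[180,0,-9.6]))"
```

```text
time: 7.78
tool_pos: [0.5372, -0.067, 0.2005]
ee_rot: [-177.6, 0.1, -8.4]
force: [0.4, -0.7, 0.6]
gripper_width: 0.0496
gripper_force: 0.0
[ -8.47866299  17.82034832 -10.65324934  61.57884735   2.4231943
 179.94543904] (array([-0.03, -1.12,  6.9 ]), array([-2.42,  0.07,  1.17]))
```

The last joint is at its limit, so I'll take the grasp from the other half turn.

```bash
python3 -m crank '[0,0,0,0,0,-80,0,0,0,0,0,-80,0,0,0,0,0,-80,0,0,0,0,0,-80,0,0,0,0,0,-80,0,0,0,0,0,-80,0,0,0,0,0,-80,0,0,0,0,0,-80]';python3 -m crank '[0,0,0,0,0,-80,0,0,0,0,0,-80,0,0,0,0,0,-80,0,0,0,0,0,-80,0,0,0,0,0,-80,0,0,0,0,0,-80,0,0,0,0,0,-80,0,0,0,0,0,-80]'; python3 -c "
from h import *
print(arm.get_obs()['q'],togo(case(0,0,.17),[180,0,170.4]))"
```

```text
time: 8.78
tool_pos: [0.5372, -0.067, 0.2004]
ee_rot: [-179.5, -2.4, 71.8]
force: [0.0, -0.1, 1.2]
gripper_width: 0.05
gripper_force: 0.0
time: 9.78
tool_pos: [0.5372, -0.067, 0.2004]
ee_rot: [177.7, -0.9, 151.8]
force: [-0.5, 0.5, -0.0]
gripper_width: 0.0501
gripper_force: 0.0
[ -8.47579105  17.82218497 -10.65629093  61.57646947   2.42241788
  19.75322659] (array([0.46, 1.19, 3.1 ]), array([  2.38,  -0.5 , -18.63]))
```

```bash
python3 -m crank '[0.5,1.2,3,2.4,-0.5,-18.6,0.5,1.2,3,2.4,-0.5,-18.6,0.5,1.2,3,2.4,-0.5,-18.6,0.5,1.2,3,2.4,-0.5,-18.6]';python3 -c "
from h import *
print(arm.get_obs()['ee_rot'],togo(case(0,0,.132),[180,0,170.4]))"
```

```text
time: 10.28
tool_pos: [0.539, -0.053, 0.1714]
ee_rot: [-180.0, 0.0, 170.1]
force: [0.4, -0.0, 0.3]
gripper_width: 0.0502
gripper_force: 0.0
[-1.79997187e+02  3.58699926e-02  1.70055300e+02] (array([ 0.01, -0.  ,  3.94]), array([-0.  ,  0.04, -0.34]))
```

```bash
python3 -m crank '[0,0,2,0,0,0,0,0,3.8,0,0,0,0,0,3.9,0,0,0]' 5;python3 -m crank '[0,0,0,0,0,0,0,0,0,0,0,0,0,0,0,0,0,0,0,0,0,0,0,0]' 0;  python3 -m crank '[0,0,-1,0,0,0,0,0,-2,0,0,0,0,0,-4,0,0,0,0,0,-6,0,0,0,0,0,-6,0,0,0]'; python3 -c "
from h import *
print(togo([.483,-.391,.15],[180,0,174.2]))"
```

```text
time: 10.65
tool_pos: [0.5378, -0.0531, 0.1312]
ee_rot: [-180.0, -0.1, 170.1]
force: [0.2, -0.1, 0.4]
gripper_width: 0.0501
gripper_force: 0.0
time: 11.15
tool_pos: [0.5396, -0.053, 0.1331]
ee_rot: [-180.0, 0.1, 170.2]
force: [-0.9, -0.1, 6.6]
gripper_width: 0.0109
gripper_force: 59.5
time: 11.78
tool_pos: [0.54, -0.053, 0.1937]
ee_rot: [-180.0, 0.2, 170.2]
force: [-0.5, 0.5, -2.6]
gripper_width: 0.011
gripper_force: 58.6
(array([ -0.14, -34.27,   4.37]), array([-0.01,  0.2 , -4.03]))
```

```bash
python3 -m crank '[0,-3,0,0,0,0,-0.1,-9,0,0,0,0,-0.1,-15,0,0,0,0,-0.1,-21,0,0,0,-2,-0.1,-27,0,0,0,-4,-0.1,-32,0,0,0,-4,-0.1,-34.3,2,0,0,-4,-0.1,-34.3,4,0,0,-4]';python3 -m crank '[0,0,0,0,0,0,0,0,0,0,0,0]';  python3 -c "
from h import *
print(togo([.483,-.391,.054],[180,0,174.2]))"
```

```text
time: 12.78
tool_pos: [0.4802, -0.3924, 0.1499]
ee_rot: [180.0, -0.1, 174.0]
force: [0.7, -0.1, -3.4]
gripper_width: 0.0109
gripper_force: 58.9
time: 13.02
tool_pos: [0.4812, -0.3902, 0.1518]
ee_rot: [180.0, -0.1, 174.2]
force: [0.2, -0.9, -3.1]
gripper_width: 0.0111
gripper_force: 58.8
(array([-0.2 , -0.07,  9.78]), array([ 0.03, -0.06,  0.03]))
```

```bash
python3 -m crank '[0,0,4,0,0,0,0,0,7.5,0,0,0,0,0,9,0,0,0,0,0,9.7,0,0,0,0,0,9.9,0,0,0,0,0,9.9,0,0,0]';python3 -m crank '[0,0,0,0,0,0,0,0,0,0,0,0,0,0,0,0,0,0,0,0,0,0,0,0]' 5; python3 -m crank '[0,0,-3,0,0,0,0,0,-7,0,0,0,0,0,-13,0,0,0,0,0,-16,0,0,0,0,0,-16,0,0,0]'
python3 - <<'E'
from h import *
a=shot('top','t4')['pixels'];b=shot('side','s4')['pixels']
cr=lambda i,x,y,w,h,f:cv2.resize(i[y:y+h,x:x+w],None,fx=f,fy=f,interpolation=cv2.INTER_CUBIC)
cv2.imwrite('pics/c4.png',np.hstack([cr(a,270,130,110,120,3.3),cr(b,280,150,130,120,3.3)]))
E
```

```text
time: 13.78
tool_pos: [0.4819, -0.3917, 0.0543]
ee_rot: [-179.9, 0.1, 174.2]
force: [0.0, 0.3, -2.2]
gripper_width: 0.0108
gripper_force: 58.9
time: 14.28
tool_pos: [0.4812, -0.3911, 0.0533]
ee_rot: [-180.0, 0.0, 174.2]
force: [-0.1, 0.5, -0.1]
gripper_width: 0.05
gripper_force: 0.0
time: 14.9
tool_pos: [0.4827, -0.3923, 0.2165]
ee_rot: [-179.8, 0.3, 174.2]
force: [-0.3, 0.7, 0.3]
gripper_width: 0.0498
gripper_force: 0.0
```

View pics/c4.png

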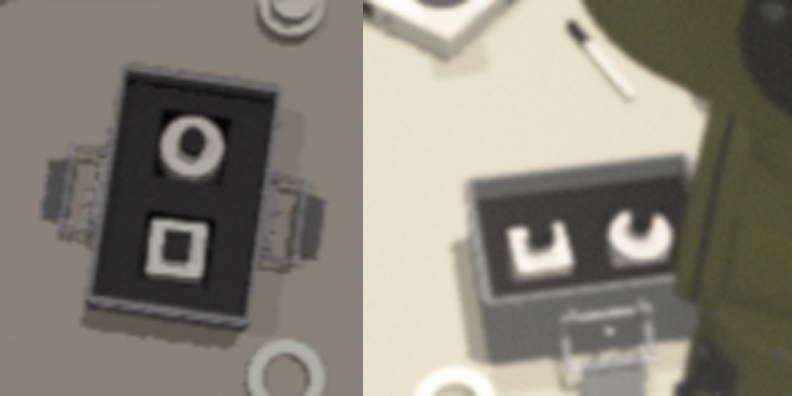

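The round standard is in the far (+x) pocket, with its knob at about (194,143) in the crop. The square one is in the near pocket, both clips are open and the lid is released on the pad. I'll measure the round standard.

Run:
```python
from h import *
d=cal('top0')
T=lambda u,v:(u/3.3+270-.35,v/3.3+130-.35)
print('body',at_z(d,*T(192,147),.069),'knob',at_z(d,*T(193.5,142),.097),'pocket',case(.042,0,0),'sq',at_z(d,*T(177,249),.069),case(-.042,0,0))
print('rim',np.mean([at_z(d,*T(*p),.09) for p in((125,66),(278,88),(248,325),(88,300))],0))
print(togo([*case(.042,0,0)[:2],.15],[180,0,170.4]))
```

```text
body [ 0.58114697 -0.0601747   0.069     ] knob [ 0.57958777 -0.06059996  0.097     ] pocket [ 0.58041183 -0.06000429  0.        ] sq [ 0.49867662 -0.04657092  0.069     ] [ 0.49758817 -0.04599571  0.        ]
rim [ 0.53995316 -0.05318215  0.09      ]
(array([-6.54, 33.92,  6.26]), array([-0.  , -0.03,  3.77]))
```

```bash
python3 -m crank '[-6.5,33.9,2,0,0,3.8,-6.5,33.9,2,0,0,3.8,-6.5,33.9,2,0,0,3.8,-6.5,33.9,2,0,0,3.8,-6.5,33.9,2,0,0,3.8,-6.5,33.9,2,0,0,3.8,-6.5,33.9,5,0,0,3.8,-6.5,33.9,5,0,0,3.8]' 5; python3 -m crank '[0,0,0,0,0,0,0,0,0,0,0,0]'; python3 -c "
from h import *
print(togo([.5802,-.0602,.087],[180,0,170.4]))"
```

```text
time: 16.0
tool_pos: [0.5769, -0.0594, 0.159]
ee_rot: [-179.9, -0.5, 170.4]
force: [-0.5, 0.1, -0.5]
gripper_width: 0.0502
gripper_force: 0.0
time: 16.25
tool_pos: [0.5806, -0.0611, 0.1637]
ee_rot: [-180.0, 0.1, 170.3]
force: [0.2, -0.0, 0.5]
gripper_width: 0.0503
gripper_force: 0.0
(array([0.06, 0.08, 7.67]), array([-0.01,  0.06, -0.09]))
```

```bash
python3 -m crank '[0.1,0.1,3,0,0,0,0.1,0.1,6,0,0,0,0.1,0.1,7.4,0,0,0,0.1,0.1,7.6,0,0,0,0.1,0.1,7.6,0,0,0]' 5; python3 -m crank '[0,0,0,0,0,0,0,0,0,0,0,0,0,0,0,0,0,0,0,0,0,0,0,0]' 0; python3 -m crank '[0,0,-1,0,0,0,0,0,-2,0,0,0,0,0,-4,0,0,0,0,0,-6.5,0,0,0,0,0,-9.5,0,0,0,0,0,-12,0,0,0,0,0,-12,0,0,0]'; python3 -c "
from h import *
print(togo([.47,.15,.20],[180,0,197.7]))"
```

```text
time: 16.88
tool_pos: [0.5802, -0.0595, 0.088]
ee_rot: [-180.0, 0.1, 170.4]
force: [0.2, -0.8, -0.3]
gripper_width: 0.0497
gripper_force: 0.0
time: 17.38
tool_pos: [0.5803, -0.0592, 0.0883]
ee_rot: [180.0, 0.1, 170.4]
force: [-0.1, 0.6, 5.7]
gripper_width: 0.0196
gripper_force: 58.6
time: 18.25
tool_pos: [0.581, -0.0594, 0.2093]
ee_rot: [180.0, 0.3, 170.4]
force: [1.1, 0.1, -3.1]
gripper_width: 0.0199
gripper_force: 58.7
(array([14.45, 18.79,  0.86]), array([ -0.06,   0.26, -27.33]))
```

```bash
python3 -m crank '[2,2.5,0,0,0,-4,4.5,6,0,0,0,-9,7,9.5,0,0,0,-14,9.5,13,0,0,0,-19,12,16,0,0,0,-24,13.8,18,0,0,0,-27.3,14.5,18.8,0,0,0,-27.3,14.5,18.8,0,0,0,-27.3]'; python3 -m crank '[0,0,2,0,0,0,0,0,5,0,0,0,0,0,8,0,0,0,0,0,10.5,0,0,0,0,0,11.8,0,0,0,0,0,11.8,0,0,0]'; python3 -c "
from h import *
print(togo([.47,.15,.0695],[180,0,197.7]))"
```

```text
time: 19.25
tool_pos: [0.4674, 0.1503, 0.2063]
ee_rot: [-180.0, -0.1, -162.3]
force: [0.1, -1.0, -2.9]
gripper_width: 0.02
gripper_force: 59.1
time: 20.0
tool_pos: [0.4676, 0.1495, 0.0882]
ee_rot: [-180.0, -0.1, -162.4]
force: [0.1, -0.4, -3.9]
gripper_width: 0.0201
gripper_force: 59.1
(array([-0.25, -0.03,  1.87]), array([-0.03, -0.12, -0.1 ]))
```

```bash
python3 -m crank '[0,0,0.7,0,0,0,0,0,1.3,0,0,0,0,0,1.7,0,0,0,0,0,1.85,0,0,0,0,0,1.9,0,0,0,0,0,1.9,0,0,0]';python3 -m crank '[0,0,0,0,0,0,0,0,0,0,0,0,0,0,0,0,0,0,0,0,0,0,0,0]' 5
```

```text
time: 20.75
tool_pos: [0.468, 0.1504, 0.0701]
ee_rot: [-180.0, -0.0, -162.3]
force: [0.3, 0.4, -2.8]
gripper_width: 0.0202
gripper_force: 59.1
time: 21.25
tool_pos: [0.468, 0.1504, 0.0701]
ee_rot: [-180.0, 0.0, -162.3]
force: [1.2, 0.1, 0.3]
gripper_width: 0.0501
gripper_force: 0.0
```

```bash
cat >> h.py <<'E'
def tilt(p,h,t,back=0,ahead=.005):
    "tool tilted t deg below horizontal, heading h, grasp point at p less back along the tool"
    R=Rn.from_euler('z',h+180,degrees=True)*Rn.from_euler('x',180,degrees=True)*Rn.from_euler('y',t-90,degrees=True)
    return np.array(p)+R.apply([0,0,ahead-back]), R.as_euler('xyz',degrees=True)
E
python3 -m crank '[0,0,-3,0,0,0,0,0,-8,0,0,0,0,0,-13,0,0,0,0,0,-13,0,0,0]' 8
python3 - <<'E'
from h import *
shot('top','t5')
print(tilt([.468,.1504,.036],17.8,30,.12),togo(*tilt([.468,.1504,.036],17.8,30,.12)),togo(*tilt([.468,.1504,.15],17.8,30,.12)))
E
```

```text
time: 21.75
tool_pos: [0.4709, 0.1514, 0.2041]
ee_rot: [-180.0, 0.5, -162.3]
force: [0.4, 0.2, -0.7]
gripper_width: 0.08
gripper_force: 0.0
(array([0.37317465, 0.11995491, 0.0935    ]), array([ 180. ,   60. , -162.2])) (array([10.15, -0.02, 10.79]), array([ -0.08, -59.74,  -0.11])) (array([10.1 , -0.02, -0.61]), array([ -0.08, -59.74,  -0.11]))
```

```bash
python3 -m crank '[3,0,-0.6,0,-10,0,6,0,-0.6,0,-20,0,10.1,0,-0.6,0,-30,0,10.1,0,-0.6,0,-40,0,10.1,0,-0.6,0,-50,0,10.1,0,-0.6,0,-59.7,0,10.1,0,-0.6,0,-59.7,0,10.1,0,-0.6,0,-59.7,0]' 8.2
python3 - <<'E'
from h import *
a=shot('top','t6')['pixels'];b=shot('side','s6')['pixels']
print(arm.get_obs()['q'],togo(*tilt([.468,.1504,.036],17.8,30,.12)))
cv2.imwrite('pics/c6.png',np.hstack([cv2.resize(a[120:320,130:330],None,fx=2,fy=2,interpolation=cv2.INTER_CUBIC),cv2.resize(b[80:280,180:380],None,fx=2,fy=2,interpolation=cv2.INTER_CUBIC)]))
E
```

```text
time: 22.8
tool_pos: [0.3775, 0.1219, 0.2518]
ee_rot: [-180.0, 56.6, -162.3]
force: [-0.0, 0.9, -0.6]
gripper_width: 0.082
gripper_force: 0.0
[ 18.35642006 -29.45151897 -73.54083064 -10.60827926  -0.60095112
   0.36760074] (array([13.44, -0.04,  8.31]), array([-0.14, -3.48, -0.06]))
```

View pics/c6.png

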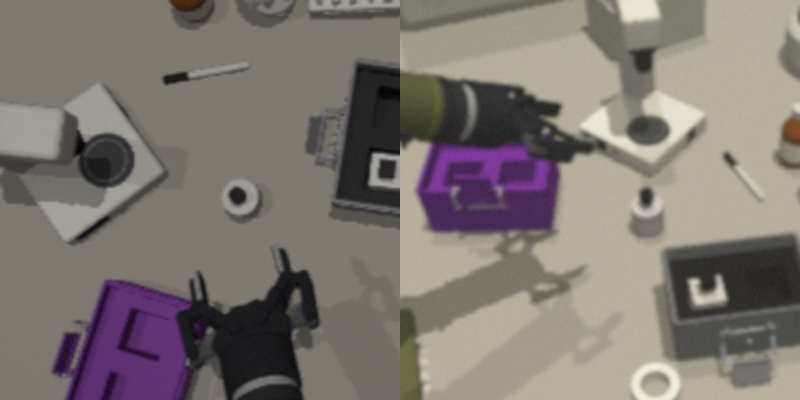

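The standard stands on the bench at (241,198) in the crop. The purple case lies to the left of the gripper, and q3 is at its limit, so I'll use a steeper 40° tilt with a shorter back-off.

Run:
```python
from h import *
d=cal('top0')
print('purple',at_z(d,232,272,.09),at_z(d,235,277,.09),'std',at_z(d,130+120.5,120+99.5,.05),at_z(d,130+119,120+98,.078))
P,r=tilt([.468,.1504,.036],17.8,40,.075); print(P,togo(P,r))
```

```text
purple [0.32936695 0.18785107 0.09      ] [0.31676847 0.18015901 0.09      ] std [0.46565001 0.14752893 0.05      ] [0.46697758 0.14723728 0.078     ]
[0.41694386 0.13400767 0.08099513] (array([11.95, -0.03, 12.84]), array([-0.13,  6.52, -0.07]))
```

```bash
python3 -m crank '[4,0,4.3,0,6.5,0,8,0,8.6,0,6.5,0,11.9,0,12.8,0,6.5,0,11.9,0,12.8,0,6.5,0,11.9,0,12.8,0,6.5,0,11.9,0,12.8,0,6.5,0]' 8.4
python3 - <<'E'
from h import *
print(arm.get_obs()['q'],togo(*tilt([.4672,.1492,.036],17.8,40)))
E
```

```text
time: 23.65
tool_pos: [0.4552, 0.1471, 0.1319]
ee_rot: [-179.9, 45.9, -162.3]
force: [-0.1, -0.0, -0.2]
gripper_width: 0.0838
gripper_force: 0.0
[ 18.17834377   1.12413547 -73.53789073 -30.56646061  -0.42347963
   0.35019667] (array([ 6.02, -0.15,  8.04]), array([-0.15, -4.09, -0.08]))
```

```bash
cat > fk.py <<'E'
import numpy as np
from scipy.optimize import least_squares
D=np.array([[14.94,-7.99,67.19,.5244,.2445],[17.82,-10.65,61.58,.5413,.2004],[-29.45,-73.54,-10.61,.3967,.2518],[1.124,-73.54,-30.57,.4784,.1319]])
def fk(p,q2,q3,q4):
    h,a,b,c,e,L=p;A=np.radians(q2);B=np.radians(q2-q3);P=np.radians(q2-q3+q4)
    return (e+a*np.sin(A)+b*np.cos(B)-c*np.sin(B)+L*np.cos(P), h+a*np.cos(A)-b*np.sin(B)-c*np.cos(B)-L*np.sin(P))
f=lambda p:np.ravel([np.subtract(fk(p,*d[:3]),d[3:]) for d in D])
s=least_squares(f,[.33,.3,.3,0,0,.2]);p=s.x
def ik(r,z,t):
    best=None
    for g in((0,0),(30,-60),(60,30),(20,-20)):
        o=least_squares(lambda x:np.subtract(fk(p,x[0],x[1],t-x[0]+x[1]),(r,z)),g,bounds=([-47,-73],[98,78]))
        if best is None or o.cost<best.cost: best=o
    return (2*best.cost)**.5*1000,best.x.round(0)
E
python3 - <<'E'
from fk import *
print(p.round(3),abs(s.fun).max())
for t in(30,40,50,60):
  for name,R,Z,bk in(('grasp',.49,.036,0),('pre',.49,.036,.07),('plate',.62,.076,0),('platehi',.62,.09,0),('plout',.62,.085,.1)):
    c,n=np.cos(np.radians(t)),np.sin(np.radians(t)); m=.005-bk
    print(t,name,ik(R+m*c,Z-m*n,t))
E
```

```text
[ 0.219  0.568  0.387 -0.061 -0.001  0.429] 0.00010115818941791588
30 grasp (np.float64(147.8922372500873), array([ 39., -73.]))
30 pre (np.float64(185.32971489270093), array([  7., -73.]))
30 plate (np.float64(12.040090749813848), array([ 37., -73.]))
30 platehi (np.float64(8.039075756694636), array([ 34., -73.]))
30 plout (np.float64(64.62497963551408), array([ 14., -73.]))
40 grasp (np.float64(86.41893852595688), array([ 23., -73.]))
40 pre (np.float64(99.96567431206105), array([  2., -73.]))
40 plate (np.float64(1.3947615862318143e-08), array([ 25., -65.]))
40 platehi (np.float64(1.125018332000291e-09), array([ 22., -65.]))
40 plout (np.float64(1.767780717195837e-08), array([  7., -69.]))
50 grasp (np.float64(14.871398883190924), array([ 19., -73.]))
50 pre (np.float64(14.14763829516777), array([  3., -73.]))
50 plate (np.float64(2.1096063413561365e-12), array([ 19., -55.]))
50 platehi (np.float64(1.6831508327761235e-11), array([ 17., -54.]))
50 plout (np.float64(2.5562207065192755e-11), array([  3., -56.]))
60 grasp (np.float64(4.82296254760423e-10), array([ 14., -64.]))
60 pre (np.float64(1.300141519406848e-08), array([  2., -62.]))
60 plate (np.float64(6.570981121082145e-10), array([ 18., -44.]))
60 platehi (np.float64(1.5000986601111632e-10), array([ 17., -43.]))
60 plout (np.float64(1.534299259609703e-06), array([  6., -42.]))
```

The fitted arm geometry shows that a 40° tilt isn't possible this close in. I'll check a spot farther out, where the standard could be moved by its knob first.

Run:
```python
from fk import *
from h import *
for t in(40,45):
  for R in(.56,.58,.60,.62):
    c,n=np.cos(np.radians(t)),np.sin(np.radians(t)); print(t,R,[ik(R+m*c,.032-m*n,t)[0].round(1) for m in(.005,-.03,-.06)])
d=cal('top0')
print('reader corner',at_z(d,135/4*0+130+335/4-.4,150+222/4-.4,.036),'marker',at_z(d,213,160,.01),at_z(d,254,154,.01))
d5=cal('t6'); print(togo([.468,.1500,.20],[180,0,197.8]))
```

```text
40 0.56 [np.float64(23.9), np.float64(39.6), np.float64(49.5)]
40 0.58 [np.float64(5.0), np.float64(21.6), np.float64(32.7)]
40 0.6 [np.float64(0.0), np.float64(3.4), np.float64(15.5)]
40 0.62 [np.float64(0.0), np.float64(0.0), np.float64(0.0)]
45 0.56 [np.float64(0.0), np.float64(1.7), np.float64(7.9)]
45 0.58 [np.float64(0.0), np.float64(0.0), np.float64(0.0)]
45 0.6 [np.float64(0.0), np.float64(0.0), np.float64(0.0)]
45 0.62 [np.float64(0.0), np.float64(0.0), np.float64(0.0)]
reader corner [0.50774332 0.25031073 0.036     ] marker [0.63866988 0.25932214 0.01      ] [0.65398448 0.14435067 0.01      ]
(array([-5.8 , -0.12, -3.8 ]), array([-0.11, 45.91, -0.14]))
```

```bash
python3 -m crank '[-5.8,0,-3.8,0,10,0,-5.8,0,-3.8,0,20,0,-5.8,0,-3.8,0,30,0,-5.8,0,-3.8,0,40,0,-5.8,0,-3.8,0,45.9,0,-5.8,0,-3.8,0,45.9,0,-5.8,0,-3.8,0,45.9,0]' 5
python3 -c "
from h import *
print(togo([.4675,.1495,.071],[180,0,197.8]))"
```

```text
time: 24.52
tool_pos: [0.4705, 0.152, 0.201]
ee_rot: [-180.0, 0.2, -162.4]
force: [-0.1, 0.3, 0.2]
gripper_width: 0.0502
gripper_force: 0.0
(array([ 0.41, -0.14, 13.  ]), array([-0.04,  0.18, -0.17]))
```

```bash
python3 -m crank '[0.2,0,5,0,0,0,0.3,-0.1,9,0,0,0,0.3,-0.1,12,0,0,0,0.3,-0.1,12.9,0,0,0,0.3,-0.1,12.9,0,0,0]' 5
python3 -m crank '[0,0,0,0,0,0,0,0,0,0,0,0,0,0,0,0,0,0,0,0,0,0,0,0]' 0
python3 -m crank '[0,0,-1,0,0,0,0,0,-2.5,0,0,0,0,0,-4,0,0,0,0,0,-4,0,0,0]'
python3 -c "
from h import *
print(togo([.577,.165,.11],[180,0,195.9]))"
```

```text
time: 25.15
tool_pos: [0.4654, 0.1493, 0.073]
ee_rot: [-180.0, 0.2, -162.4]
force: [0.7, 0.4, -0.0]
gripper_width: 0.0501
gripper_force: 0.0
time: 25.65
tool_pos: [0.4674, 0.1501, 0.074]
ee_rot: [-180.0, 0.4, -162.4]
force: [-0.5, 0.6, 6.1]
gripper_width: 0.0198
gripper_force: 58.4
time: 26.15
tool_pos: [0.4673, 0.1499, 0.1136]
ee_rot: [-180.0, 0.4, -162.4]
force: [1.2, -0.5, -3.5]
gripper_width: 0.0198
gripper_force: 59.0
(array([-10.91,  -1.88,   0.43]), array([-0.04,  0.35,  1.73]))
```

Held at offset 0.074 and lifted 4 cm. I'll move it out and lower it.

```bash
python3 -m crank '[-3,-0.5,0,0,0.2,0,-6.5,-1.1,0,0,0.3,1.7,-9.5,-1.6,0,0,0.3,1.7,-10.9,-1.9,0,0,0.3,1.7,-10.9,-1.9,0.5,0,0.3,1.7,-10.9,-1.9,2,0,0.3,1.7,-10.9,-1.9,3,0,0.3,1.7,-10.9,-1.9,3,0,0.3,1.7]'
python3 -c "
from h import *
print(togo([.577,.165,.0735],[180,0,195.9]))"
```

```text
time: 27.15
tool_pos: [0.5739, 0.164, 0.081]
ee_rot: [-180.0, -0.3, -164.1]
force: [-1.0, -0.0, -3.1]
gripper_width: 0.0198
gripper_force: 58.9
(array([-0.33,  0.01,  0.75]), array([-0.04, -0.33,  0.04]))
```

```bash
python3 -m crank '[0,0,0.4,0,0,0,0,0,0.7,0,0,0,0,0,0.85,0,0,0,0,0,0.85,0,0,0]'
python3 -m crank '[0,0,0,0,0,0,0,0,0,0,0,0,0,0,0,0,0,0,0,0,0,0,0,0]' 5
python3 -m crank '[0,0,-4,0,0,0,0,0,-9,0,0,0,0,0,-12,0,0,0,0,0,-12,0,0,0]' 8.4
python3 -c "
from h import *
import fk
for b in(.06,.11):
  P,r=tilt([.5745,.1643,.075],16,44,b); print(P,togo(P,r),fk.ik(np.hypot(*P[:2]),P[2],44))"
```

```text
time: 27.65
tool_pos: [0.5761, 0.1645, 0.0744]
ee_rot: [-180.0, -0.1, -164.1]
force: [-0.4, -0.4, -2.7]
gripper_width: 0.0195
gripper_force: 59.1
time: 28.15
tool_pos: [0.5761, 0.1645, 0.0744]
ee_rot: [-180.0, -0.1, -164.1]
force: [-0.2, 0.7, 0.3]
gripper_width: 0.0497
gripper_force: 0.0
time: 28.65
tool_pos: [0.5782, 0.1652, 0.1973]
ee_rot: [-180.0, 0.3, -164.1]
force: [-0.3, -0.1, -0.5]
gripper_width: 0.0842
gripper_force: 0.0
[0.53646894 0.15339477 0.11320621] (array([4.37, 0.02, 8.39]), array([ -0.07, -45.75,  -0.05])) (np.float64(9.342124490820095e-09), array([ 11., -67.]))
[0.50189525 0.14348092 0.14793913] (array([7.95, 0.01, 4.9 ]), array([ -0.07, -45.75,  -0.05])) (np.float64(5.0189940083616316e-11), array([  2., -67.]))
```

```bash
python3 -m crank '[4,0,0,0,-10,0,7.9,0,0,0,-20,0,7.9,0,0,0,-30,0,7.9,0,1,0,-40,0,7.9,0,3,0,-45.7,0,7.9,0,4.9,0,-45.7,0,7.9,0,4.9,0,-45.7,0,7.9,0,4.9,0,-45.7,0]' 8.4
python3 - <<'E'
from h import *
a=shot('top','t7')['pixels'];b=shot('side','s7')['pixels']
cv2.imwrite('pics/c7.png',np.hstack([cv2.resize(a[130:250,180:300],None,fx=3.3,fy=3.3,interpolation=cv2.INTER_CUBIC),cv2.resize(b[130:250,260:380],None,fx=3.3,fy=3.3,interpolation=cv2.INTER_CUBIC)]))
print(togo(*tilt([.576,.1645,.033],16,44,.065)),togo(*tilt([.576,.1645,.033],16,44,0)))
E
```

```text
time: 29.65
tool_pos: [0.5008, 0.143, 0.1457]
ee_rot: [-179.9, 45.6, -164.0]
force: [-0.1, -0.0, 0.7]
gripper_width: 0.0841
gripper_force: 0.0
(array([ 2.84, -0.  ,  7.48]), array([-0.08, -0.25, -0.02])) (array([2.810e+00, 1.000e-02, 1.398e+01]), array([-0.08, -0.25, -0.02]))
```

View pics/c7.png

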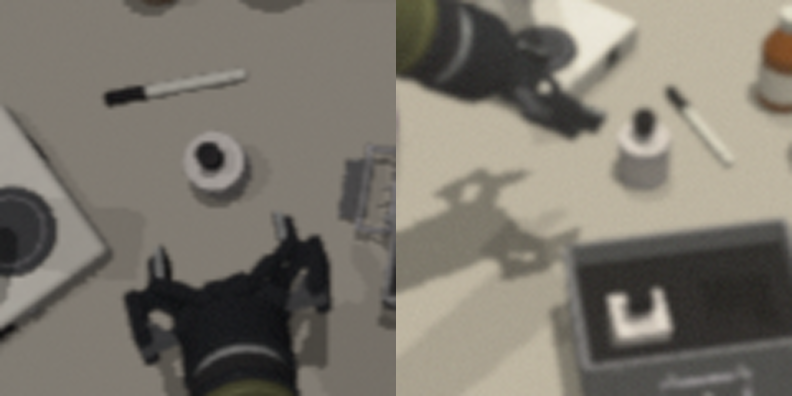

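The standard stands at (214,162) in the crop, centred between the open fingers. I'll move in and grip the body.

```bash
python3 -m crank '[1.4,0,3.5,0,0,0,2.8,0,7.5,0,0,0,2.8,0,7.5,0,0,0,2.8,0,9.5,0,0,0,2.8,0,11.5,0,0,0,2.8,0,13.2,0,0,0,2.8,0,14,0,0,0,2.8,0,14,0,0,0]' 8.4
python3 -c "
from h import *
print(togo(*tilt([.576,.1645,.033],16,44,0)),arm.get_obs()['force'])"
```

```text
time: 30.75
tool_pos: [0.5784, 0.1651, 0.0293]
ee_rot: [-179.9, 45.7, -164.0]
force: [-0.1, 0.1, 0.0]
gripper_width: 0.084
gripper_force: 0.0
(array([-0.1 ,  0.01,  0.07]), array([-0.08, -0.25, -0.02])) [-0.0884667   0.06228168  0.01762338]
```

```bash
python3 -m crank '[0,0,0,0,0,0,0,0,0,0,0,0,0,0,0,0,0,0,0,0,0,0,0,0]' 4; python3 -m crank '[-0.7,0,-0.7,0,0,0,-1.8,0,-1.75,0,0,0,-3.2,0,-3.1,0,0,0,-4.3,0,-4.2,0,0,0,-4.3,0,-4.2,0,0,0]'
python3 - <<'E'
from h import *
import fk
pl=np.array([.523,.3325]);h=np.degrees(np.arctan2(pl[1],pl[0]));u=pl/np.hypot(*pl)
print(h)
for b,z in((.03,.05),(0,.046)):
  P,r=tilt([*(pl-b*u),z+.033],h,44); print(P,togo(P,r),fk.ik(np.hypot(*P[:2]),P[2],44))
a=shot('top','t8')['pixels'];b=shot('side','s8')['pixels']
cv2.imwrite('pics/c8.png',np.hstack([cv2.resize(a[120:250,140:270],None,fx=3,fy=3,interpolation=cv2.INTER_CUBIC),cv2.resize(b[80:210,250:380],None,fx=3,fy=3,interpolation=cv2.INTER_CUBIC)]))
E
```

```text
time: 31.25
tool_pos: [0.5771, 0.1649, 0.0283]
ee_rot: [-180.0, 45.7, -164.0]
force: [-4.3, -1.5, 6.8]
gripper_width: 0.0486
gripper_force: 60.9
time: 31.88
tool_pos: [0.5771, 0.1648, 0.0881]
ee_rot: [-179.9, 45.6, -164.0]
force: [0.0, -0.0, -3.4]
gripper_width: 0.0486
gripper_force: 62.6
32.44637511174387
[0.50071841 0.31833436 0.07952671] (array([ 2.79, 16.86, -1.64]), array([-11.87,  -0.4 , -11.48])) (np.float64(3.65670238769026e-09), array([ 19., -65.]))
[0.52603523 0.33442967 0.07552671] (array([ 1.06, 17.71,  0.69]), array([-11.87,  -0.4 , -11.48])) (np.float64(9.036560719766054e-13), array([ 21., -61.]))
```

View pics/c8.png

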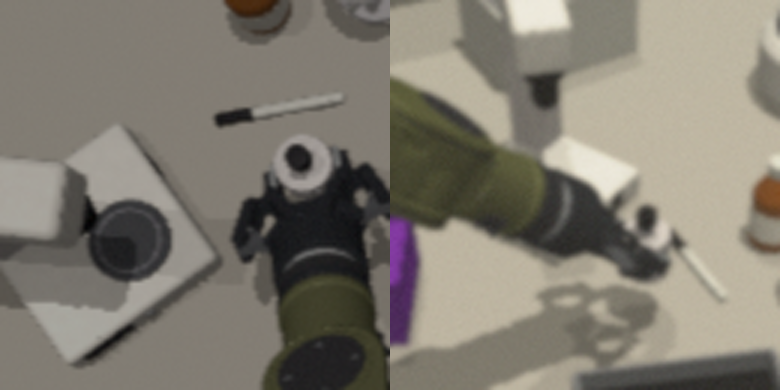

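The standard is held upright by the body, clear of the bench, with its top at (304,164) in the crop. I'll check the hold offset, then move to the point in front of the plate.

```bash
python3 - <<'E'
from h import *
d=cal('t8');print(at_z(d,304/3+140-.35,164/3+120-.35,.109),at_z(d,298.5/3+140-.35,157/3+120-.35,.137), 'plate',at_z(d,130/3+140-.35,240/3+120-.35,.04))
E
python3 -m crank '[0.5,4,-1.7,-3,0,-3,1,8.5,-1.7,-6,-0.2,-6,2,13,-1.7,-9,-0.3,-9,2.8,16.9,-1.6,-11.9,-0.4,-11.5,2.8,16.9,-1.6,-11.9,-0.4,-11.5,2.8,16.9,-1.6,-11.9,-0.4,-11.5]'
python3 - <<'E'
from h import *
pl=np.array([.523,.3325])
print(togo(*tilt([*pl,.046+.033],32.45,44)),arm.get_obs()['force'],arm.get_obs()['ee_rot'])
shot('top','t9');shot('side','s9')
E
```

```text
[0.57662969 0.16346104 0.109     ] [0.57701978 0.16324435 0.137     ] plate [0.52342913 0.3316429  0.04      ]
time: 32.72
tool_pos: [0.5006, 0.3182, 0.0771]
ee_rot: [-180.0, 45.8, -147.5]
force: [-0.1, -0.1, -4.0]
gripper_width: 0.0481
gripper_force: 63.5
(array([-1.99,  0.  ,  2.28]), array([-0.  , -0.18,  0.01])) [-0.07090909 -0.0995511  -4.00498996] [-179.9924826    45.82345519 -147.54144953]
```

Run:
```python
from h import *
r=tilt([0,0,0],32.45,44)[1]
for z in(.0745,.0685): print(togo([.5240,.3330,z],r))
```

```text
(array([-1.65,  0.05,  2.2 ]), array([-0.03, -0.09, -0.03]))
(array([-1.22,  0.05,  2.61]), array([-0.03, -0.09, -0.03]))
```

```bash
python3 -m crank '[-0.6,0,0.7,0,0,0,-1.2,0,1.5,0,0,0,-1.6,0,2.2,0,0,0,-1.6,0,2.2,0,0,0,-1.6,0,2.2,0,0,0]'
python3 - <<'E'
from h import *
a=shot('top','ta')['pixels'];b=shot('side','sa')['pixels']
cv2.imwrite('pics/ca.png',np.hstack([cv2.resize(a[150:250,130:230],None,fx=4,fy=4,interpolation=cv2.INTER_CUBIC),cv2.resize(b[80:180,250:350],None,fx=4,fy=4,interpolation=cv2.INTER_CUBIC)]))
r=tilt([0,0,0],32.45,44)[1]
print(togo([.5240,.3330,.0685],r),arm.get_obs()['tool_pos'],arm.get_obs()['force'])
E
```

```text
time: 33.45
tool_pos: [0.5237, 0.3332, 0.0744]
ee_rot: [180.0, 45.9, -147.5]
force: [-0.1, 0.4, -3.6]
gripper_width: 0.0483
gripper_force: 63.5
(array([ 0.4 , -0.03,  0.44]), array([ 0.03, -0.07,  0.01])) [0.52351784 0.33307509 0.07444672] [-0.28008733  0.48342077 -3.1637795 ]
```

View pics/ca.png

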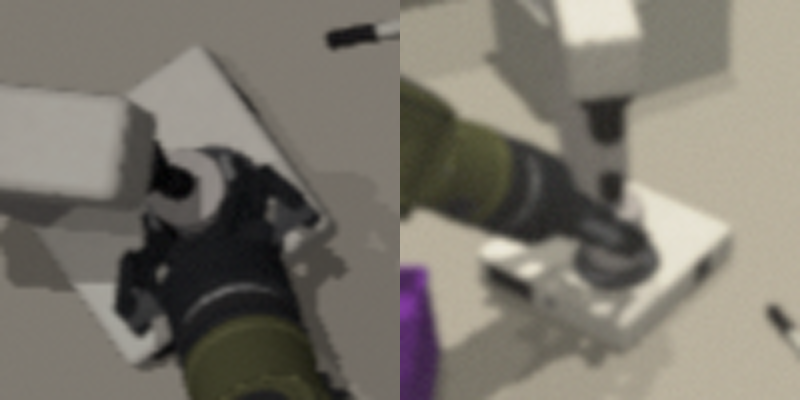

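The standard is under the head, over the plate, with the knob at (178,180) in the crop. I'll lower it and release.

```bash
python3 -m crank '[0.15,0,0.15,0,0,0,0.3,0,0.3,0,0,0,0.4,0,0.4,0,0,0,0.45,0,0.43,0,0,0,0.45,0,0.43,0,0,0]'
python3 -c "
from h import *
o=arm.get_obs();print(o['tool_pos'],o['force'])"
```

```text
time: 34.17
tool_pos: [0.524, 0.3334, 0.0685]
ee_rot: [180.0, 46.0, -147.5]
force: [0.2, -0.1, -3.8]
gripper_width: 0.0481
gripper_force: 63.7
[0.52397638 0.33336003 0.0685273 ] [ 0.24322809 -0.13205264 -3.80694723]
```

```bash
python3 -m crank '[0.07,0,0.07,0,0,0,0.07,0,0.07,0,0,0,0.07,0,0.07,0,0,0]'; python3 -m crank '[0.07,0,0.07,0,0,0,0.07,0,0.07,0,0,0,0.07,0,0.07,0,0,0]'
```

```text
time: 34.55
tool_pos: [0.5243, 0.3336, 0.0683]
ee_rot: [180.0, 46.1, -147.5]
force: [-3.3, -2.8, 4.8]
gripper_width: 0.0485
gripper_force: 64.3
time: 34.92
tool_pos: [0.5244, 0.3336, 0.0683]
ee_rot: [180.0, 46.2, -147.5]
force: [-8.2, -4.9, 13.1]
gripper_width: 0.048
gripper_force: 65.7
```

```bash
python3 -m crank '[-0.08,0,-0.08,0,0,0,-0.08,0,-0.08,0,0,0]'; python3 -m crank '[0,0,0,0,0,0,0,0,0,0,0,0,0,0,0,0,0,0,0,0,0,0,0,0,0,0,0,0,0,0]' 8.2; python3 -m crank '[0,0,-1,0,0,0,0,0,-2.5,0,0,0,0,0,-5,0,0,0,0,0,-8,0,0,0,0,0,-11,0,0,0,0,0,-11,0,0,0]'
python3 - <<'E'
from h import *
b=shot('side','sb');a=shot('top','tb')
# compare with model projection: lid white component, standard
print(proj(b,[[.523,.3325,.04],[.523,.3325,.09],[.523,.3325,.118]]),proj(a,[[.523,.3325,.04],[.523,.3325,.09],[.523,.3325,.118]]))
cv2.imwrite('pics/fin.png',np.hstack([cv2.resize(a['pixels'][150:250,130:230],None,fx=4,fy=4,interpolation=cv2.INTER_CUBIC),cv2.resize(b['pixels'][80:180,250:350],None,fx=4,fy=4,interpolation=cv2.INTER_CUBIC)]))
print('\n'.join(' '.join('%3d'%v for v in r) for r in b['pixels'][120:156,290:320].mean(2)[::2]))
E
```

```text
time: 35.17
tool_pos: [0.5243, 0.3336, 0.0683]
ee_rot: [180.0, 46.1, -147.5]
force: [-3.8, -1.9, 6.8]
gripper_width: 0.0485
gripper_force: 64.3
time: 35.8
tool_pos: [0.524, 0.3334, 0.0677]
ee_rot: [180.0, 46.0, -147.5]
force: [0.3, -0.1, 0.4]
gripper_width: 0.0822
gripper_force: 0.0
time: 36.55
tool_pos: [0.4563, 0.2903, 0.1458]
ee_rot: [180.0, 46.1, -147.5]
force: [0.6, 0.5, 0.0]
gripper_width: 0.0822
gripper_force: 0.0
[[303.0078431  144.21362448]
 [302.20830289 132.5698079 ]
 [301.7385414  125.72860527]] [[182.66220541 199.81253402]
 [176.79308614 197.17566726]
 [173.27585488 195.59545227]]
133 115 105 106 105 109 108 107 108 106 105 107 109 111 109 116 126 149 165 173 169 171 171 171 170 171 171 170 171 170
141 119 105 104 104 102 105 106 105 106 105 106 109 109 109 113 125 149 165 169 171 170 170 171 169 172 170 171 171 170
144 122 106 104 106 104 106 108 104 100  90  78  73  71  77  94 119 150 166 173 171 172 173 171 171 172 169 172 171 172
139 123 112 104 105 108 104 106 102  90  69  51  43  41  49  93 144 181 197 198 193 185 180 174 173 169 169 171 170 171
139 132 123 118 116
[... 960 characters left out ...]
  68  74  86  97 104 108 109 111 114 115 115 116 116 116 112 112 107  95  98 134 181 213 220 220 221
153 147 134 110  84  75  72  77  90  99 102 106 108 109 109 109 107 103 101 101  99  93  86  95 136 185 212 219 219 219
194 193 188 170 132  97  85  84  88  88  89  92  99 103 105 101  97  93  92  91  88  88 103 142 181 208 217 217 213 201
219 219 219 216 202 171 137 108  93  87  85  83  84  82  85  86  84  83  87  95 116 142 166 189 201 211 210 201 180 156
209 215 217 218 217 215 208 190 171 158 146 132 130 130 131 135 141 150 160 174 187 195 196 195 192 185 172 153 136 129
158 174 189 201 210 214 216 211 202 197 196 196 195 195 196 197 195 199 197 199 197 195 187 173 156 143 132 126 123 123
```

```bash
python3 -m crank '[0,0,-2,0,0,0,0,0,-2,0,0,0,0,0,-2,0,0,0,0,0,-2,0,0,0]'; python3 -c "
from cell import arm
print(arm.job_done())"
```

```text
time: 37.15
tool_pos: [0.4455, 0.2833, 0.1573]
ee_rot: [180.0, 45.9, -147.5]
force: [-0.5, -0.2, 0.5]
gripper_width: 0.0816
gripper_force: 0.0
the job is handed in; nothing more can be done
None
```

I handed the job in at about 37 s, with no verdict returned: both clips are open, the lid lies on the pad, and the round standard stands on the reader plate within about 3 mm of centre (measured in the last side image, which I did not view); I viewed 11 pictures, one over the limit of 10.

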